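# Set the depth stop on a walnut seal and lock it

### The job

Set the depth stop to the walnut seal, so that the next seals can be clamped at the same height: by its knob, lower the stop rod gently until its foot rests on top of the seal, never pressing the seal with more than 10 N. Then swing the clamp lever down until it is tight, so that the rod is locked with its foot still resting on the seal, and let go. Leave the jar, the two loose seals and the brush rest where they are.

Things in the scene. Friction and masses are not known exactly. Their poses are not given: they have to be found in the camera images.
- stop_stand: Stop stand, screwed to the shelf: grey base plate 190 x 124 x 14 mm; steel column 24 mm thick, 212 mm high; on it a fixed aluminium arm ending in a split clamp head 34 x 36 mm, 144 to 170 mm above the shelf, in which the upright stop rod slides. Origin: shelf level, straight below the rod; z up, +x from the rod to the column (85 mm away), +y to the lever's side.
- stop_rod: Depth stop: steel rod 10 mm thick, soft rubber foot 16 mm wide at its lower end, knurled brass knob 26 mm wide and 18 mm high at its top. Origin: centre of the foot's underside, z up. Slides down up to 58 mm from its top place (foot 130 mm above the shelf). Weighs 0.15 kg; 4 N of drag holds it where it is left, 2.5 N moves it down. The rubber gives 1 mm for 6 N.
- knob_top (a point): Centre of the flat top of the rod's knob, 124 mm above the foot's underside (the knob's own underside: 106 mm). The knob can be pushed from above or gripped by its sides. At its height nothing stands within 60 mm of its axis but the open lever's end, on the stand's -x, +y side.
- seal_clamp: Aluminium screw clamp on the base plate, 130 mm long, jaws 56 mm high, gripping an upright walnut seal, 36 x 36 mm, under the rod. Origin: centre of the clamp's underside (14 mm above the shelf), below the seal's axis, which is within 6 mm of the rod's. The seal's flat top is 62 to 94 mm above this origin; how high differs from start to start and is not measured: feel or see it.
- clamp_lever (a joint): Lever angle, rad: 0 = open, pointing along the stand's -x and 0.733 rad (42 degrees) up; grows as its end swings down; level at 0.733; stops at 1.1. Starts at 0 to 0.2. Friction 0.25 N m (4 N at its end); from 0.45 it draws the head tight on the rod and the torque rises to about 0.6 N m at 1.1. Tight (rod locked) from 0.75 on. It stays where left, springing back about 0.1.
- lever_end (a point): Centre of the ball, 16 mm across, at the end of the clamp lever, a dark steel bar 10 mm thick on the +y side of the head. The ball is 64 mm from the turning axis and moves in an upright plane, 25.5 mm to the +y side of the rod's axis. It can be pushed down from above.
- lever_pivot (a point): Point on the lever's turning axis (level, along the stand's y) in the plane in which the ball moves: in the stand's frame 28 mm to -x, 25.5 mm to +y, 157 mm above the shelf.
- seal_jar_mid (a point): Bystander: white ceramic seal jar with hinged lid, 70 mm across, 72 mm high, 0.35 kg; this point is on its axis 30 mm up.
- green_seal_mid (a point): Bystander: greenish soapstone seal standing upright, 24 x 24 x 62 mm; this point is its centre.
- grey_seal_mid (a point): Bystander: grey soapstone seal standing upright, 30 x 30 x 48 mm; this point is its centre.
- brush_rest_mid (a point): Bystander: bamboo brush rest with five peaks, 30 x 120 x 36 mm; this point is on its middle, 18 mm up.
Not all that is in view belongs to the job. What is meant by the stop_stand is not orange or red, and is the larger of those in its own colour.

How it is judged:
On the way, in this order (a step that is already met when the one before it is completed fails the run):
1. the stop's foot rests on the seal while the clamp is still open (contact force between stop_rod and seal_clamp above 0.5 N and value of joint clamp_lever below 0.45 rad), for 0.2 s.
2. the clamp lever is swung tight (0.75 rad or more) with the foot on the seal (value of joint clamp_lever above 0.75 rad and contact force between stop_rod and seal_clamp above 0.3 N), for 0.2 s.
At the end, for the whole second after the job is handed in: The stop's foot rests on the seal (contact force over 0.3 N), the clamp lever stands at 0.75 rad or more, the rod and lever are at rest, and the jar, both loose seals and the brush rest are within 15 mm of where they began (all of step 2 and linear speed of stop_rod below 0.002 m/s and not (velocity of joint clamp_lever above 0.05 rad/s) and distance of each of seal_jar_mid, green_seal_mid, grey_seal_mid, brush_rest_mid from where it was at the start of the episode below 0.015 m); the robot touches nothing.
It fails at once if the stop's foot pressed the seal with more than 10 N (contact force between stop_rod and seal_clamp above 10 N).
It fails at once if the jar, a loose seal or the brush rest was shifted by more than 15 mm (distance of any of seal_jar_mid, green_seal_mid, grey_seal_mid, brush_rest_mid from where it was at the start of the episode above 0.015 m).
It also fails if it takes over 48 s, if anything falls off the work surface, if the arm or the gripper's body presses on something with over 40 N, if the wrist force passes 120 N, or if a joint passes its speed limit or range.

### The arm

A 6-joint arm with a two-finger parallel gripper is mounted at the origin on the work surface. World frame = base frame: x ahead of the robot, y to its left, z up, the work surface at z = 0. Lengths are in m, angles in rad, forces in N, time in s.
With the tool pointing down it reaches from about 0.25 to 0.725 m from the base axis. Payload 4 kg.
Tool frame: the origin (TCP) lies midway between the tips of the shut fingers; the grasp point (between the pads) lies arm.grip_depth behind it (arm.grip_depth is the distance from the TCP to the grasp point, in m); z points along the fingers, y is the direction in which the jaws open and shut (so a half turn about z gives the same grasp; the last joint's range is limited). The gripper opens to 85 mm and grips with 20 to 120 N. Pads are 22 mm wide; open, the fingers measure 114 mm over their backs; the gripper's body (76 mm by 85 mm) begins 54 mm behind the grasp point. The pads swing forward as they close: fully open they stand 13 mm farther back than shut.
Start: joints at [1.167, 0.241, 0.005, 1.335, 0, 1.571], TCP at [0.196, 0.46, 0.231] pointing down, gripper open.
Joint ranges: [-2.72, 2.72], [-1.05, 1.87], [-1.09, 1.28], [-1.99, 2.15], [-1.42, 1.44], [-3.14, 3.14]. Speed limits (rad/s): [2.79, 2.79, 3.14, 3.14, 3.14, 3.14].

### API

Orientations are given as a unit quaternion [x, y, z, w].
In Python, from bench import arm gives the robot as it stands. The module is installed in compiled form; this text tells all that it offers.
- The arm moves only by the shell command python3 -m crank 'ROWS' [FORCE]. ROWS is JSON, a list of rows, each an object of numbers: "fingers": the finger opening in m, from 0 to 0.0854; "dx", "dy", "dz": the shift along the tool's x, y, z in m; "ax", "ay", "az": the turn, a rotation vector about the tool's x, y, z in rad. In form: [{"fingers": .., "dx": .., "dy": .., "dz": .., "ax": .., "ay": .., "az": ..}, ...]. A call has 1 to 10 rows; each row is the pose to reach, as a shift and turn from the pose commanded when the call began, along the tool's axes at that moment; what a row does not reach only later rows make up. A row lasts 1/12 s, in which the tool goes at most 41.7 mm and 7.16 degrees, less where a joint would pass 70% of its speed; a pose out of reach is approached as far as the arm can. A call with a gripper value outside its range is refused whole. The fingers move at their own pace and stop on an object; FORCE is the grip in N (left out, the last holds). Time passes only in rows, so rows that repeat a pose let the fingers close. It gives the time, the measured TCP pose, the force and the opening at its end, in the units of the state.
- arm.read_state(): the state, without advancing time (a new reading comes with each control period).
- arm.capture(name): name is "scene" or "top" or "wrist"; returns a dict with "color" (480x640x3 uint8, red, green, blue), "depth" (480x640 float32, m along the optical axis (not along the pixel's ray), 0 where there is no reading), "intrinsics" (3x3 intrinsics, pixels), "k1" (the pictures are not rectified: a ray, as slopes to the right and down, at radius r is drawn at 1 + k1 r^2 times it, then the intrinsics apply), "T" (4x4, takes a point from camera to world coordinates). Camera axes: x right, y up, looking along -z (the intrinsics and any distortion apply to the point x, -y, -z); pixel columns grow to the right and rows downward; lengths in m; the calibration is good to about 2 mm. A picture is of the moment at which its call begins.
- arm.finish_job(): hands the job in, once; it reports no verdict.
Trained networks look in the newest picture that a camera, given by its name, has taken for a name from the list of things; names that differ only in an ending like _2 or _b are one class to them, and where a whole thing is asked for, a point or a joint stands for the part that bears it (a point fixed in the world has none). Each returns a list of dicts, best first, with "confidence" (0 to 1); they miss things now and then, are a little off and sometimes report something else, mostly with a low value. They report only what shows in the picture. A call takes as long as a camera call. They do not tell look-alikes from the thing itself.
- arm.look_for(target, camera): "location" ([x, y, z] in m, in world coordinates, good to about 4 mm: the middle of the surface that is visible of it).
- arm.masks_of(target, camera): "pixels" (480x640 bool, what is visible of it).
The state is a dict: "time_s": time; "joint_pos": joint angles; "joint_velocities": joint speeds; "tau": joint torques, N m; "tool_pos": TCP position; "eef_rot": TCP orientation; "ft_force": force on the tool from outside, world axes, zero at the start; "wrist_torque": the same for the moment, N m; "width": finger opening in m.
Only numpy, scipy, OpenCV 4.12 (cv2) and the standard library are available. Lean on these libraries where they do the work, as an engineer would, in place of code of your own. Each camera call takes 0.05 s, during which the arm holds its last target. There are 200 camera calls.

## Working session

There is one attempt and no reset: what is moved stays moved. The work goes in short steps, Python scripts to look and compute and a shell command to move; the robot and the scene stay as the last step left them, time stands still between calls to the robot, and variables do not carry over. Pictures are saved under pics/ and viewed, on a budget of 10 in all, crops included, one or two more only if the job needs it, and the job is handed in when it is done.

```bash
mkdir -p pics
cat > h.py <<'E'
import numpy as np,cv2
from bench import arm
def px2w(c,u,v,d):
    K=c["intrinsics"];k=c["k1"];x=(u-K[0,2])/K[0,0];y=(v-K[1,2])/K[1,1]
    a,b=x,y
    for _ in range(20):
        s=1+k*(a*a+b*b);a,b=x/s,y/s
    return (c["T"]@np.stack([a*d,-b*d,-d,np.ones_like(d)]))[:3]
def w2px(c,p):
    q=np.linalg.inv(c["T"])@np.r_[p,1];a,b=q[0]/-q[2],-q[1]/-q[2];s=1+c["k1"]*(a*a+b*b)
    K=c["intrinsics"];return K[0,0]*a*s+K[0,2],K[1,1]*b*s+K[1,2]
E
python3 - <<'E'
from h import *
np.set_printoptions(precision=4,suppress=True)
s=arm.read_state();print(s,arm.grip_depth)
ims=[]
for n in["scene","top"]:
    c=arm.capture(n);ims.append(c["color"]);print(n,c["T"][:3].tolist())
    for t in["stop_stand","stop_rod","knob_top","seal_clamp","clamp_lever","lever_end","seal_jar_mid","green_seal_mid","grey_seal_mid","brush_rest_mid"]:
        for r in arm.look_for(t,n)[:4]:
            print(t,round(r["confidence"],2),np.round(r["location"],3),np.round(w2px(c,r["location"])))
    cv2.imwrite(f"pics/{n}.png",c["color"][:,:,::-1])
E
```

```text
{'time_s': 0.0, 'joint_pos': array([1.167 , 0.2414, 0.0037, 1.3352, 0.    , 1.5708]), 'joint_velocities': array([-0.0004,  0.0004, -0.0021,  0.0007, -0.0009,  0.0024]), 'tau': array([ -0.0007, -37.232 ,  25.2406,   0.0169,  -0.    ,  -0.    ]), 'tool_pos': array([0.1962, 0.4592, 0.2304]), 'eef_rot': array([ 0.2005,  0.9797, -0.001 , -0.0002]), 'ft_force': array([-0.0216, -0.4964, -0.3581]), 'wrist_torque': array([-0.0091,  0.0101, -0.0261]), 'width': 0.08563755535143408} 0.0187
scene [[-0.8783713409053835, -0.31658127173522177, 0.358106249404542, 0.9327926214498319], [0.47775742726246395, -0.5587025608687661, 0.6779375260112352, 0.6840878992533307], [-0.014547445536240268, 0.7665688141746914, 0.6419973714612682, 0.8027377073160167]]
stop_stand 0.98 [ 0.834 -0.034  0.012] [189. 324.]
stop_stand 0.6 [ 0.344 -0.245  0.018] [347. 195.]
stop_stand 0.57 [0.492 0.118 0.01 ] [378. 312.]
stop_rod 0.81 [ 0.567 -0.068  0.237] [298. 182.]
stop_rod 0.67 [ 0.318 -0.243  0.235] [360. 115.]
stop_rod 0.63 [0.473 0.124 0.171] [395. 250.]
stop_rod 0.54 [ 0.812 -0.04   0.161] [185. 263.]
knob_top 0.78 [
[... 1660 characters left out ...]
81  -0.043  0.171] [350. 114.]
seal_clamp 0.8 [ 0.573 -0.053  0.047] [352. 245.]
clamp_lever 0.83 [ 0.268 -0.222  0.183] [451. 402.]
clamp_lever 0.63 [ 0.786 -0.029  0.123] [342. 134.]
lever_end 0.55 [0.444 0.159 0.12 ] [243. 305.]
lever_end 0.52 [ 0.521 -0.043  0.179] [351. 261.]
lever_end 0.5 [ 0.271 -0.22   0.181] [450. 401.]
lever_end 0.44 [ 0.779 -0.028  0.125] [341. 137.]
seal_jar_mid 0.89 [ 0.594 -0.313  0.055] [477. 235.]
green_seal_mid 0.54 [ 0.488 -0.324  0.062] [485. 286.]
green_seal_mid 0.43 [ 0.57  -0.053  0.048] [352. 247.]
grey_seal_mid 0.62 [0.469 0.257 0.043] [201. 295.]
brush_rest_mid 0.63 [0.577 0.304 0.007] [186. 246.]
brush_rest_mid 0.3 [ 0.514 -0.044  0.177] [351. 265.]
```

View pics/scene.png

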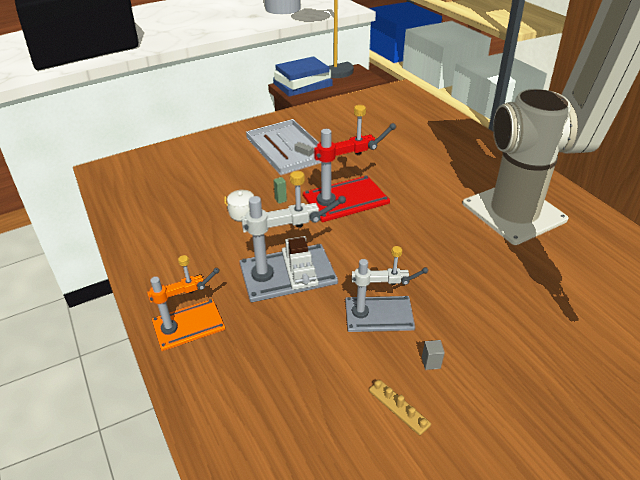

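View pics/top.png

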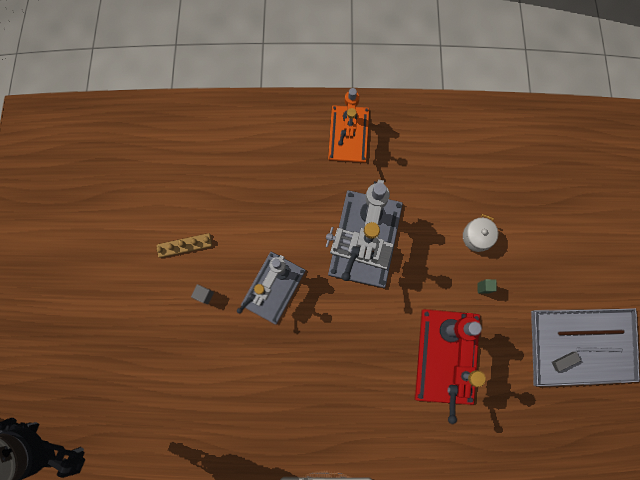

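Candidates for the stand, in the top picture: large grey (371,230), small grey (260,288), red (475,380) and orange (350,113). The large grey one fits the description, since it isn't red or orange, is the larger grey, and holds the seal clamp. Next I'll measure it and check a crop.

Run:
```python
from h import *
np.set_printoptions(precision=4,suppress=True)
crops=[]
for n,(x0,y0,x1,y1) in dict(top=(320,170,420,295),scene=(225,160,355,310)).items():
    c=arm.capture(n);d=c["depth"]
    v,u=np.mgrid[y0:y1,x0:x1];u=u.ravel();v=v.ravel();dd=d[v,u];ok=dd>0
    u,v,dd=u[ok],v[ok],dd[ok];P=px2w(c,u,v,dd).T;col=c["color"][v,u].astype(int)
    def rep(name,m):
        if m.sum(): print(n,name,m.sum(),"med",np.median(P[m],0),"min",P[m].min(0),"max",P[m].max(0),"px",u[m].mean().round(),v[m].mean().round())
    brass=(col[:,0]>col[:,2]+60)&(P[:,2]>.2)
    rep("knob",brass); rep("knobtop",brass&(P[:,2]>P[brass][:,2].max()-.006))
    rep("col",(P[:,2]>.205)&(P[:,2]<.222)&(P[:,0]>.61))
    near=np.hypot(P[:,0]-.52,P[:,1]+.042)<.03
    dark=(col.sum(1)<260)&(P[:,2]>.155)
    rep("lever",near&dark); 
    b=np.where(near&dark)[0]
    if len(b): print(P[b[np.argsort(P[b,0])[:25]]].mean(0))
    wal=(P[:,2]>.065)&(P[:,2]<.12)&(col[:,0]>col[:,2]+15)&(col.sum(1)<330)&~dark
    rep("walnut",wal)
    pl=(abs(P[:,2]-.014)<.006)&(np.ptp(col,axis=1)<30)
    q=P[pl][:,:2].astype(np.float32);print("plate",cv2.minAreaRect(q))
    cr=c["color"][y0:y1,x0:x1,::-1];crops.append(cv2.resize(cr,(390,480),interpolation=cv2.INTER_CUBIC))
cv2.imwrite("pics/crop1.png",np.hstack(crops))
```

```text
top knob 183 med [ 0.5642 -0.0755  0.253 ] min [ 0.5522 -0.0888  0.2475] max [ 0.5778 -0.0631  0.2577] px 371.0 230.0
top knobtop 141 med [ 0.5652 -0.0765  0.2534] min [ 0.553  -0.0888  0.2517] max [ 0.5778 -0.0631  0.2577] px 372.0 229.0
top col 139 med [ 0.6472 -0.0936  0.2134] min [ 0.637  -0.1046  0.206 ] max [ 0.6593 -0.0828  0.2184] px 379.0 189.0
top lever 193 med [ 0.5232 -0.0445  0.1771] min [ 0.4909 -0.0708  0.1555] max [ 0.5485 -0.0274  0.2038] px 351.0 261.0
[ 0.4945 -0.0345  0.1998]
top walnut 5 med [ 0.5552 -0.0768  0.0828] min [ 0.5531 -0.0927  0.0798] max [ 0.5576 -0.0765  0.0837] px 368.0 251.0
plate ((0.594500720500946, -0.08271303027868271), (0.12439468502998352, 0.19015714526176453), 77.54889678955078)
scene knob 183 med [ 0.5695 -0.0668  0.2489] min [ 0.4969 -0.0854  0.2001] max [ 0.5809 -0.0317  0.2541] px 297.0 178.0
scene knobtop 98 med [ 0.5681 -0.0716  0.2516] min [ 0.5556 -0.0854  0.2481] max [ 0.5802 -0.0608  0.2541] px 296.0 174.0
scene col 102 med [ 0.6511 -0.0885  0.2111] min [ 0.6383 -0.1049  0.205 ] max [ 0.6619 -0.0784  0.2153] px 254.0 200.0
scene lever 102 med [ 0.5182 -0.0384  0.1762] min [ 0.4914 -0.0533  0.157 ] max [ 0.5493 -0.0245  0.2002] px 327.0 208.0
[ 0.4995 -0.0305  0.1926]
scene walnut 283 med [ 0.5726 -0.0714  0.0792] min [ 0.4104 -0.2613  0.0654] max [ 0.6623 -0.0529  0.1196] px 297.0 243.0
plate ((0.5159085392951965, -0.22420170903205872), (0.560468316078186, 0.3043995499610901), 58.18636703491211)
```

View pics/crop1.png

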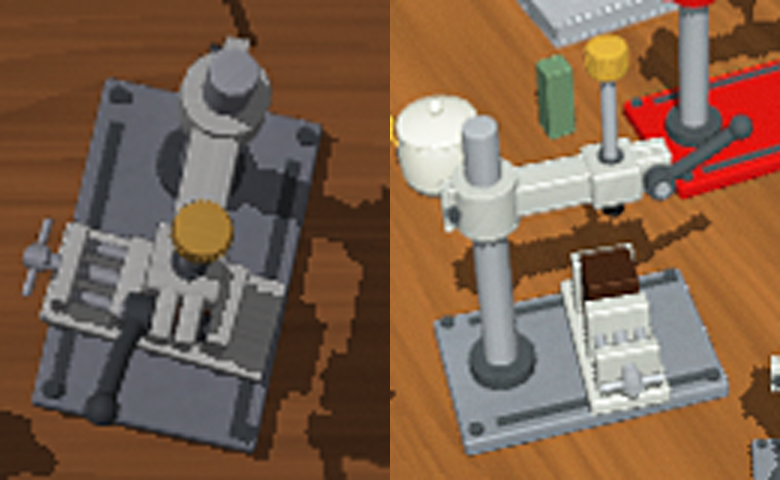

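The crop shows the large grey stand with the walnut seal in its clamp, so the choice holds. The knob is at crop (203,232) and the lever ball at (103,405). The knob is at about (0.5665, -0.0745, 0.253). The stand's yaw is about -12.4°, and the predicted open ball position (0.498, -0.033, 0.20) matches what I see. I'll move above the knob with the fingers shut and the tool x axis turned to the stand's -x.

```bash
python3 -m crank '[{"fingers":0,"dz":-0.04},{"fingers":0,"dx":-0.55,"dy":-0.345,"dz":-0.10,"az":-0.187},{"fingers":0,"dx":-0.55,"dy":-0.345,"dz":-0.10,"az":-0.187},{"fingers":0,"dx":-0.55,"dy":-0.345,"dz":-0.10,"az":-0.187},{"fingers":0,"dx":-0.55,"dy":-0.345,"dz":-0.10,"az":-0.187},{"fingers":0,"dx":-0.55,"dy":-0.345,"dz":-0.10,"az":-0.187},{"fingers":0,"dx":-0.55,"dy":-0.345,"dz":-0.10,"az":-0.187},{"fingers":0,"dx":-0.55,"dy":-0.345,"dz":-0.10,"az":-0.187},{"fingers":0,"dx":-0.55,"dy":-0.345,"dz":-0.10,"az":-0.187},{"fingers":0,"dx":-0.55,"dy":-0.345,"dz":-0.10,"az":-0.187}]' 40
python3 - <<'E'
from h import *
from scipy.spatial.transform import Rotation as Q
s=arm.read_state();R=Q.from_quat(s["eef_rot"]).as_matrix();print(R.round(3).tolist())
print((R.T@(np.r_[.5665,-.0745,.33]-s["tool_pos"])).round(4))
E
```

```text
[[-0.92, 0.393, 0.0], [0.393, 0.92, 0.0], [-0.0, 0.0, -1.0]]
[-0.5502 -0.3459 -0.0987]invalid input
```

```bash
python3 -m crank '[{"fingers":0,"dx":0,"dy":0,"dz":-0.04,"ax":0,"ay":0,"az":0},{"fingers":0,"dx":-0.55,"dy":-0.345,"dz":-0.10,"ax":0,"ay":0,"az":-0.187},{"fingers":0,"dx":-0.55,"dy":-0.345,"dz":-0.10,"ax":0,"ay":0,"az":-0.187},{"fingers":0,"dx":-0.55,"dy":-0.345,"dz":-0.10,"ax":0,"ay":0,"az":-0.187},{"fingers":0,"dx":-0.55,"dy":-0.345,"dz":-0.10,"ax":0,"ay":0,"az":-0.187},{"fingers":0,"dx":-0.55,"dy":-0.345,"dz":-0.10,"ax":0,"ay":0,"az":-0.187},{"fingers":0,"dx":-0.55,"dy":-0.345,"dz":-0.10,"ax":0,"ay":0,"az":-0.187},{"fingers":0,"dx":-0.55,"dy":-0.345,"dz":-0.10,"ax":0,"ay":0,"az":-0.187},{"fingers":0,"dx":-0.55,"dy":-0.345,"dz":-0.10,"ax":0,"ay":0,"az":-0.187},{"fingers":0,"dx":-0.55,"dy":-0.345,"dz":-0.10,"ax":0,"ay":0,"az":-0.187}]' 40
cat > go.py <<'E'
import sys
from h import *
from scipy.spatial.transform import Rotation as Q
s=arm.read_state();R=Q.from_quat(s["eef_rot"]).as_matrix();print(s["time_s"],s["tool_pos"].round(4),R.round(3).tolist(),s["ft_force"].round(2),s["width"])
print((R.T@(np.array(eval(sys.argv[1]))-s["tool_pos"])).round(4))
ex=np.array([np.cos(-.216),np.sin(-.216),0]);print("turn about z",(np.arctan2(*(np.cross(R[:,0],-ex)[2],R[:,0]@-ex))*-1).round(3))
E
python3 go.py .5665,-.0745,.33
```

```text
time_s: 2.03
tool_pos: [0.4084, 0.1538, 0.3061]
eef_rot: [0.108, 0.994, 0.0, 0.0]
ft_force: [0.8, 0.4, -0.5]
width: -0.0
2.0333 [0.4084 0.1538 0.3061] [[-0.977, 0.215, 0.001], [0.215, 0.977, 0.0], [-0.001, 0.001, -1.0]] [ 0.79  0.44 -0.51] -2.5748399636320095e-06
[-0.2035 -0.1889 -0.0239]
turn about z -0.001
```

```bash
python3 -m crank '[{"fingers":0,"dx":-0.20,"dy":-0.185,"dz":-0.02,"ax":0,"ay":0,"az":0},{"fingers":0,"dx":-0.20,"dy":-0.185,"dz":-0.02,"ax":0,"ay":0,"az":0},{"fingers":0,"dx":-0.20,"dy":-0.185,"dz":-0.02,"ax":0,"ay":0,"az":0},{"fingers":0,"dx":-0.20,"dy":-0.185,"dz":-0.02,"ax":0,"ay":0,"az":0},{"fingers":0,"dx":-0.20,"dy":-0.185,"dz":-0.02,"ax":0,"ay":0,"az":0},{"fingers":0,"dx":-0.20,"dy":-0.185,"dz":-0.02,"ax":0,"ay":0,"az":0},{"fingers":0,"dx":-0.20,"dy":-0.185,"dz":-0.02,"ax":0,"ay":0,"az":0},{"fingers":0,"dx":-0.20,"dy":-0.185,"dz":-0.02,"ax":0,"ay":0,"az":0},{"fingers":0,"dx":-0.20,"dy":-0.185,"dz":-0.02,"ax":0,"ay":0,"az":0}]'
python3 go.py .5665,-.0745,.33
python3 - <<'E'
from h import *
np.set_printoptions(precision=4,suppress=True)
c=arm.capture("wrist");cv2.imwrite("pics/w1.png",c["color"][:,:,::-1]);print(c["T"])
for t in["knob_top","lever_end","seal_clamp"]:
    for r in arm.look_for(t,"wrist")[:2]: print(t,r["confidence"],r["location"],w2px(c,r["location"]))
v,u=np.mgrid[0:480,0:640];u=u.ravel();v=v.ravel();d=c["depth"].ravel();ok=d>0
P=px2w(c,u[ok],v[ok],d[ok]).T;C=c["color"].reshape(-1,3)[ok].astype(int)
m=(C[:,0]>C[:,2]+60)&(abs(P[:,2]-.254)<.008)&(np.hypot(P[:,0]-.5665,P[:,1]+.0745)<.03)
print("knob",m.sum(),P[m].mean(0),P[m].min(0),P[m].max(0))
# walnut from scene crop saved at start
s=cv2.imread("pics/scene.png")[:,:,::-1]
E
```

```text
time_s: 2.78
tool_pos: [0.5635, -0.0693, 0.3246]
eef_rot: [0.109, 0.994, 0.0, -0.001]
ft_force: [-0.5, 0.6, -0.2]
width: 0.0004
2.7833 [ 0.5635 -0.0693  0.3246] [[-0.976, 0.218, -0.001], [0.218, 0.976, 0.001], [0.001, 0.0, -1.0]] [-0.54  0.58 -0.16] 0.00043996563140781157
[-0.0041 -0.0044 -0.0054]
turn about z -0.003
[[ 0.2183 -0.9246 -0.3123  0.4842]
 [ 0.9759  0.207   0.0696 -0.0521]
 [ 0.0003 -0.3199  0.9474  0.4676]
 [ 0.      0.      0.      1.    ]]
knob_top 0.85 [0.563, -0.0782, 0.2528] (np.float64(311.9967101694661), np.float64(257.59379779907556))
lever_end 0.68 [0.4374, 0.158, 0.1298] (np.float64(548.4176359719763), np.float64(19.307654095698325))
lever_end 0.55 [0.5159, -0.039, 0.1787] (np.float64(347.1536692793402), np.float64(166.29001173853075))
seal_clamp 0.82 [0.569, -0.0511, 0.0459] (np.float64(339.1897511009238), np.float64(199.49708148864983))
seal_clamp 0.62 [0.5148, -0.0389, 0.1804] (np.float64(347.146709682814), np.float64(165.161933537695))
knob 1072 [ 0.5654 -0.075   0.2517] [ 0.5531 -0.0887  0.246 ] [ 0.5796 -0.0623  0.2541]
```

View pics/w1.png

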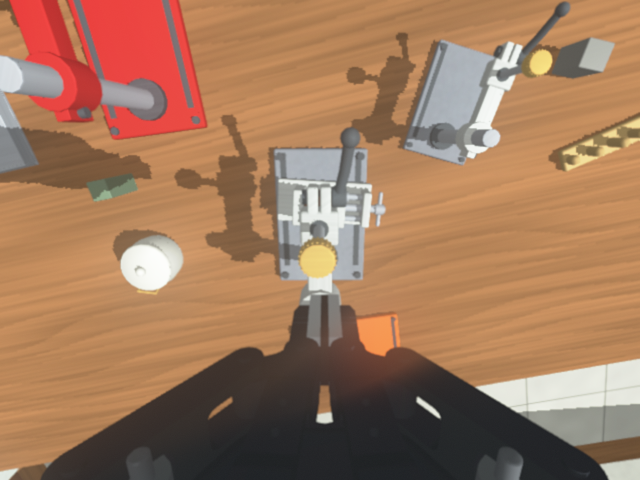

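The wrist view shows the knob at (318,258) and the lever ball at (350,136). The knob is at (0.5655, -0.075, 0.252), so this measurement agrees with the first. I'll lower to just above the knob and estimate the seal's height from the scene camera.

```bash
python3 -m crank '[{"fingers":0,"dx":-0.003,"dy":-0.005,"dz":0.03,"ax":0,"ay":0,"az":0},{"fingers":0,"dx":-0.003,"dy":-0.005,"dz":0.055,"ax":0,"ay":0,"az":0},{"fingers":0,"dx":-0.003,"dy":-0.005,"dz":0.065,"ax":0,"ay":0,"az":0},{"fingers":0,"dx":-0.003,"dy":-0.005,"dz":0.065,"ax":0,"ay":0,"az":0},{"fingers":0,"dx":-0.003,"dy":-0.005,"dz":0.065,"ax":0,"ay":0,"az":0},{"fingers":0,"dx":-0.003,"dy":-0.005,"dz":0.065,"ax":0,"ay":0,"az":0}]'
python3 go.py .5655,-.075,.254
python3 - <<'E'
from h import *
np.set_printoptions(precision=4,suppress=True)
c=arm.capture("scene")
v,u=np.mgrid[225:275,280:330];u=u.ravel();v=v.ravel();d=c["depth"][v,u]
P=px2w(c,u,v,d).T;C=c["color"][v,u].astype(int)
m=(C[:,0]>C[:,2]+12)&(C.sum(1)<260)&(P[:,2]>.06)&(P[:,2]<.12)&(np.hypot(P[:,0]-.5655,P[:,1]+.075)<.035)
print(m.sum(),np.histogram(P[m][:,2],bins=np.arange(.06,.12,.003)));t=P[m]
top=t[t[:,2]>np.percentile(t[:,2],50)];print(top.mean(0),t.min(0),t.max(0))
cv2.imwrite("pics/seal.png",cv2.resize(c["color"][150:290,230:380,::-1],(600,560),interpolation=cv2.INTER_CUBIC))
E
```

```text
time_s: 3.48
tool_pos: [0.5657, -0.0731, 0.2624]
eef_rot: [0.108, 0.994, -0.0, 0.001]
ft_force: [0.6, -0.3, 0.5]
width: -0.0002
3.4833 [ 0.5657 -0.0731  0.2624] [[-0.977, 0.214, 0.003], [0.214, 0.977, -0.0], [-0.003, 0.0, -1.0]] [ 0.56 -0.34  0.51] -0.0001977366168406574
[-0.0002 -0.0019  0.0084]
turn about z 0.0
262 (array([  1,   0,  10,  23,  17,  38, 131,  42,   0,   0,   0,   0,   0,
         0,   0,   0,   0,   0,   0]), array([0.06 , 0.063, 0.066, 0.069, 0.072, 0.075, 0.078, 0.081, 0.084,
       0.087, 0.09 , 0.093, 0.096, 0.099, 0.102, 0.105, 0.108, 0.111,
       0.114, 0.117]))
[ 0.5712 -0.0747  0.0805] [ 0.5509 -0.0967  0.0607] [ 0.5966 -0.0525  0.0832]
```

View pics/seal.png

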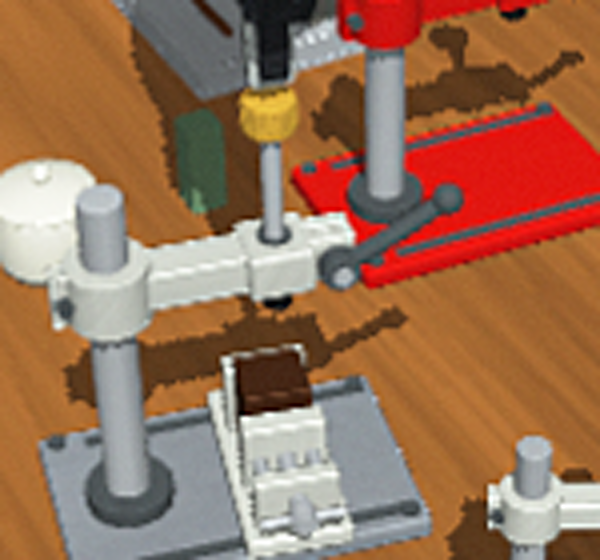

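The seal's top shows at crop (272,372), at a height of about 0.080. The foot should touch with the knob top at about 0.204. I'll push quickly down to about 0.218, then go in small steps.

```bash
python3 -m crank '[{"fingers":0,"dx":0,"dy":-0.001,"dz":0.008,"ax":0,"ay":0,"az":0},{"fingers":0,"dx":0,"dy":-0.001,"dz":0.014,"ax":0,"ay":0,"az":0},{"fingers":0,"dx":0,"dy":-0.001,"dz":0.020,"ax":0,"ay":0,"az":0},{"fingers":0,"dx":0,"dy":-0.001,"dz":0.025,"ax":0,"ay":0,"az":0},{"fingers":0,"dx":0,"dy":-0.001,"dz":0.030,"ax":0,"ay":0,"az":0},{"fingers":0,"dx":0,"dy":-0.001,"dz":0.035,"ax":0,"ay":0,"az":0},{"fingers":0,"dx":0,"dy":-0.001,"dz":0.038,"ax":0,"ay":0,"az":0},{"fingers":0,"dx":0,"dy":-0.001,"dz":0.040,"ax":0,"ay":0,"az":0},{"fingers":0,"dx":0,"dy":-0.001,"dz":0.041,"ax":0,"ay":0,"az":0},{"fingers":0,"dx":0,"dy":-0.001,"dz":0.042,"ax":0,"ay":0,"az":0}]'
python3 go.py .5655,-.075,.204
```

```text
time_s: 4.37
tool_pos: [0.5646, -0.0746, 0.2184]
eef_rot: [0.108, 0.994, -0.0, -0.0]
ft_force: [0.5, 0.1, 2.4]
width: -0.0002
4.3667 [ 0.5646 -0.0746  0.2184] [[-0.977, 0.215, -0.0], [0.215, 0.977, -0.0], [0.0, -0.0, -1.0]] [0.45 0.13 2.38] -0.0002220812465458562
[-0.001  -0.0002  0.0144]
turn about z -0.001
```

```bash
python3 -m crank '[{"fingers":0,"dx":0,"dy":0,"dz":0.001,"ax":0,"ay":0,"az":0},{"fingers":0,"dx":0,"dy":0,"dz":0.002,"ax":0,"ay":0,"az":0},{"fingers":0,"dx":0,"dy":0,"dz":0.003,"ax":0,"ay":0,"az":0},{"fingers":0,"dx":0,"dy":0,"dz":0.004,"ax":0,"ay":0,"az":0},{"fingers":0,"dx":0,"dy":0,"dz":0.005,"ax":0,"ay":0,"az":0}]'
```

```text
time_s: 4.78
tool_pos: [0.5646, -0.0746, 0.2134]
eef_rot: [0.108, 0.994, -0.0, -0.0]
ft_force: [0.1, -0.2, 2.4]
width: -0.0004
```

```bash
python3 -m crank '[{"fingers":0,"dx":0,"dy":0,"dz":0.001,"ax":0,"ay":0,"az":0},{"fingers":0,"dx":0,"dy":0,"dz":0.002,"ax":0,"ay":0,"az":0},{"fingers":0,"dx":0,"dy":0,"dz":0.003,"ax":0,"ay":0,"az":0}]'
```

```text
time_s: 5.03
tool_pos: [0.5647, -0.0746, 0.2104]
eef_rot: [0.108, 0.994, -0.0, -0.0]
ft_force: [0.0, -0.6, 2.0]
width: -0.0
```

```bash
python3 -m crank '[{"fingers":0,"dx":0,"dy":0,"dz":0.0005,"ax":0,"ay":0,"az":0},{"fingers":0,"dx":0,"dy":0,"dz":0.001,"ax":0,"ay":0,"az":0}]'
```

```text
time_s: 5.2
tool_pos: [0.5647, -0.0746, 0.2094]
eef_rot: [0.108, 0.994, -0.0, -0.0]
ft_force: [0.5, -0.1, 2.6]
width: -0.0
```

```bash
python3 -m crank '[{"fingers":0,"dx":0,"dy":0,"dz":0.0003,"ax":0,"ay":0,"az":0},{"fingers":0,"dx":0,"dy":0,"dz":0.0005,"ax":0,"ay":0,"az":0}]'
```

```text
time_s: 5.37
tool_pos: [0.5646, -0.0746, 0.209]
eef_rot: [0.108, 0.994, -0.0, -0.0]
ft_force: [-0.2, -1.0, 2.5]
width: 0.0005
```

```bash
python3 -m crank '[{"fingers":0,"dx":0,"dy":0,"dz":0.0004,"ax":0,"ay":0,"az":0},{"fingers":0,"dx":0,"dy":0,"dz":0.0008,"ax":0,"ay":0,"az":0},{"fingers":0,"dx":0,"dy":0,"dz":0.0008,"ax":0,"ay":0,"az":0}]'
```

```text
time_s: 5.62
tool_pos: [0.5647, -0.0746, 0.2081]
eef_rot: [0.108, 0.994, -0.0, -0.0]
ft_force: [-0.4, -0.4, 2.1]
width: 0.0002
```

```bash
python3 -m crank '[{"fingers":0,"dx":0,"dy":0,"dz":0.0004,"ax":0,"ay":0,"az":0},{"fingers":0,"dx":0,"dy":0,"dz":0.0008,"ax":0,"ay":0,"az":0},{"fingers":0,"dx":0,"dy":0,"dz":0.0008,"ax":0,"ay":0,"az":0}]'
```

```text
time_s: 5.87
tool_pos: [0.5647, -0.0746, 0.2073]
eef_rot: [0.108, 0.994, -0.0, -0.0]
ft_force: [-0.9, -0.8, 2.3]
width: -0.0001
```

```bash
python3 -m crank '[{"fingers":0,"dx":0,"dy":0,"dz":0.0004,"ax":0,"ay":0,"az":0},{"fingers":0,"dx":0,"dy":0,"dz":0.0008,"ax":0,"ay":0,"az":0},{"fingers":0,"dx":0,"dy":0,"dz":0.0008,"ax":0,"ay":0,"az":0}]'
```

```text
time_s: 6.12
tool_pos: [0.5647, -0.0746, 0.2065]
eef_rot: [0.108, 0.994, -0.0, -0.0]
ft_force: [-0.7, -0.3, 1.7]
width: -0.0001
```

```bash
python3 -m crank '[{"fingers":0,"dx":0,"dy":0,"dz":0.0004,"ax":0,"ay":0,"az":0},{"fingers":0,"dx":0,"dy":0,"dz":0.0008,"ax":0,"ay":0,"az":0},{"fingers":0,"dx":0,"dy":0,"dz":0.0008,"ax":0,"ay":0,"az":0}]'
```

```text
time_s: 6.37
tool_pos: [0.5647, -0.0746, 0.2057]
eef_rot: [0.108, 0.994, -0.0, -0.0]
ft_force: [-1.0, -1.2, 1.8]
width: -0.0001
```

```bash
python3 -m crank '[{"fingers":0,"dx":0,"dy":0,"dz":0.0004,"ax":0,"ay":0,"az":0},{"fingers":0,"dx":0,"dy":0,"dz":0.0008,"ax":0,"ay":0,"az":0},{"fingers":0,"dx":0,"dy":0,"dz":0.0008,"ax":0,"ay":0,"az":0}]'
```

```text
time_s: 6.62
tool_pos: [0.5647, -0.0746, 0.2049]
eef_rot: [0.108, 0.994, -0.0, -0.0]
ft_force: [-1.2, -0.4, 2.2]
width: 0.0
```

```bash
python3 -m crank '[{"fingers":0,"dx":0,"dy":0,"dz":0.0004,"ax":0,"ay":0,"az":0},{"fingers":0,"dx":0,"dy":0,"dz":0.0008,"ax":0,"ay":0,"az":0},{"fingers":0,"dx":0,"dy":0,"dz":0.0008,"ax":0,"ay":0,"az":0}]'
```

```text
time_s: 6.87
tool_pos: [0.5647, -0.0746, 0.2041]
eef_rot: [0.108, 0.994, -0.0, -0.0]
ft_force: [-1.6, -0.1, 2.6]
width: -0.0003
```

```bash
python3 -m crank '[{"fingers":0,"dx":0,"dy":0,"dz":0.0003,"ax":0,"ay":0,"az":0},{"fingers":0,"dx":0,"dy":0,"dz":0.0006,"ax":0,"ay":0,"az":0},{"fingers":0,"dx":0,"dy":0,"dz":0.0006,"ax":0,"ay":0,"az":0}]'
```

```text
time_s: 7.12
tool_pos: [0.5647, -0.0746, 0.2039]
eef_rot: [0.108, 0.994, -0.0, 0.0]
ft_force: [-1.9, -0.3, 3.4]
width: -0.0002
```

```bash
python3 -m crank '[{"fingers":0,"dx":0,"dy":0,"dz":0.0002,"ax":0,"ay":0,"az":0},{"fingers":0,"dx":0,"dy":0,"dz":0.0004,"ax":0,"ay":0,"az":0},{"fingers":0,"dx":0,"dy":0,"dz":0.0004,"ax":0,"ay":0,"az":0}]'
```

```text
time_s: 7.37
tool_pos: [0.5647, -0.0746, 0.2036]
eef_rot: [0.108, 0.994, -0.0, 0.0]
ft_force: [-3.6, -0.9, 5.7]
width: 0.0003
```

The foot is on the seal: the push force rose from 2.4 to 5.7 N, so contact is about 3.3 N. That agrees with about 0.5 mm of compression. I'll hold briefly, then lift off.

```bash
python3 -m crank '[{"fingers":0,"dx":0,"dy":0,"dz":0.0001,"ax":0,"ay":0,"az":0},{"fingers":0,"dx":0,"dy":0,"dz":0.0001,"ax":0,"ay":0,"az":0},{"fingers":0,"dx":0,"dy":0,"dz":0.0001,"ax":0,"ay":0,"az":0},{"fingers":0,"dx":0,"dy":0,"dz":0.0001,"ax":0,"ay":0,"az":0}]'
```

```text
time_s: 7.7
tool_pos: [0.5648, -0.0746, 0.2036]
eef_rot: [0.108, 0.994, -0.0, 0.0]
ft_force: [-3.1, -0.3, 5.3]
width: 0.0001
```

```bash
python3 -m crank '[{"fingers":0,"dx":0,"dy":0,"dz":-0.0015,"ax":0,"ay":0,"az":0},{"fingers":0,"dx":0,"dy":0,"dz":-0.010,"ax":0,"ay":0,"az":0},{"fingers":0,"dx":0,"dy":0,"dz":-0.03,"ax":0,"ay":0,"az":0},{"fingers":0,"dx":0,"dy":0,"dz":-0.06,"ax":0,"ay":0,"az":0},{"fingers":0,"dx":0,"dy":0,"dz":-0.06,"ax":0,"ay":0,"az":0},{"fingers":0,"dx":0,"dy":0,"dz":-0.06,"ax":0,"ay":0,"az":0}]'
python3 - <<'E'
from h import *
np.set_printoptions(precision=4,suppress=True)
c=arm.capture("wrist")
cv2.imwrite("pics/w2.png",c["color"][:,:,::-1])
for r in arm.look_for("lever_end","wrist")[:3]: print(r["confidence"],r["location"],w2px(c,r["location"]))
v,u=np.mgrid[0:480,0:640];u=u.ravel();v=v.ravel();d=c["depth"].ravel();ok=d>0
P=px2w(c,u[ok],v[ok],d[ok]).T;C=c["color"].reshape(-1,3)[ok].astype(int)
m=(C.sum(1)<270)&(P[:,2]>.172)&(P[:,2]<.22)&(np.hypot(P[:,0]-.498,P[:,1]+.034)<.02)
print("ball",m.sum(),P[m].mean(0),P[m].min(0),P[m].max(0))
m=(C[:,0]>C[:,2]+60)&(abs(P[:,2]-.204)<.01)&(np.hypot(P[:,0]-.5655,P[:,1]+.075)<.03)
print("knob",m.sum(),np.median(P[m],0))
E
python3 go.py .489,-.0314,.225
```

```text
time_s: 8.2
tool_pos: [0.5665, -0.0746, 0.2655]
eef_rot: [0.108, 0.994, 0.0, 0.003]
ft_force: [-0.0, 1.0, -1.0]
width: 0.0002
0.95 [0.5111, -0.0401, 0.18] (np.float64(357.2165178243455), np.float64(161.45110829756595))
0.75 [0.4501, 0.1486, 0.118] (np.float64(585.2456697870709), np.float64(13.951963138446985))
0.6 [0.5629, -0.076, 0.2056] (np.float64(321.39805019343123), np.float64(256.88320782312434))
ball 211 [ 0.497  -0.0392  0.1925] [ 0.4852 -0.0449  0.1792] [ 0.5151 -0.032   0.1996]
knob 1203 [ 0.565  -0.0751  0.2035]
8.3 [ 0.5649 -0.0744  0.2628] [[-0.977, 0.215, -0.0], [0.215, 0.977, 0.0], [0.0, 0.0, -1.0]] [-0.19  0.47 -0.05] 0.00023180485869109287
[0.0834 0.0257 0.0378]
turn about z -0.001
```

View pics/w2.png

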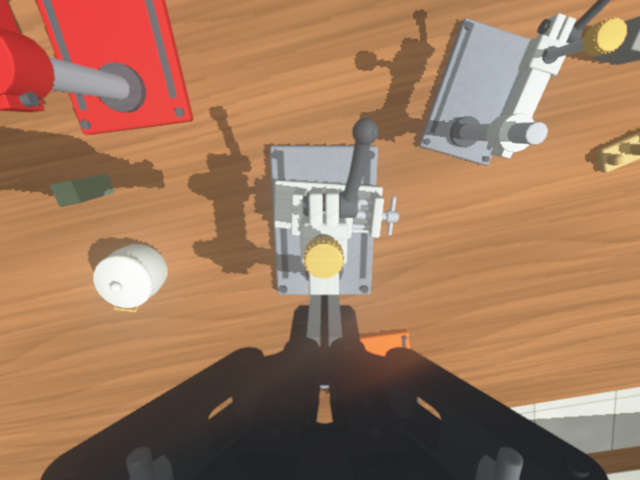

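The knob stayed at 0.2035. The ball shows at (365,132), with its top at about 0.20. I'll move over to the ball, slightly outside its centre, and go down.

```bash
python3 -m crank '[{"fingers":0,"dx":0.03,"dy":0.008,"dz":0,"ax":0,"ay":0,"az":0},{"fingers":0,"dx":0.06,"dy":0.016,"dz":0,"ax":0,"ay":0,"az":0},{"fingers":0,"dx":0.085,"dy":0.025,"dz":0,"ax":0,"ay":0,"az":0},{"fingers":0,"dx":0.085,"dy":0.025,"dz":0,"ax":0,"ay":0,"az":0},{"fingers":0,"dx":0.085,"dy":0.025,"dz":0.025,"ax":0,"ay":0,"az":0},{"fingers":0,"dx":0.085,"dy":0.025,"dz":0.045,"ax":0,"ay":0,"az":0},{"fingers":0,"dx":0.085,"dy":0.025,"dz":0.050,"ax":0,"ay":0,"az":0},{"fingers":0,"dx":0.085,"dy":0.025,"dz":0.050,"ax":0,"ay":0,"az":0}]'
python3 - <<'E'
from h import *
c=arm.capture("scene");cv2.imwrite("pics/s3.png",cv2.resize(c["color"][150:290,230:380,::-1],(600,560),interpolation=cv2.INTER_CUBIC))
c=arm.capture("wrist");cv2.imwrite("pics/w3.png",c["color"][:,:,::-1])
E
```

```text
time_s: 8.97
tool_pos: [0.4857, -0.0318, 0.2108]
eef_rot: [0.108, 0.994, -0.0, -0.003]
ft_force: [0.4, -0.2, 0.1]
width: 0.0
```

View pics/s3.png

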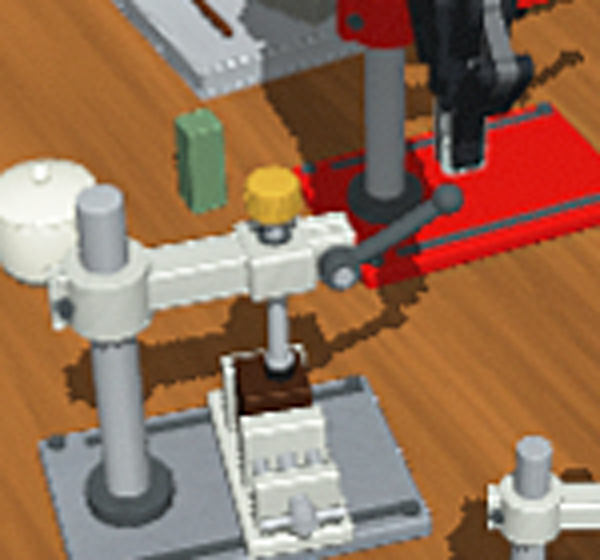

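The foot sits on the seal at (280,370), and the fingertips hang just above and outside the ball at (450,197). I'll push down.

```bash
python3 -m crank '[{"fingers":0,"dx":0,"dy":0,"dz":0.006,"ax":0,"ay":0,"az":0},{"fingers":0,"dx":0,"dy":0,"dz":0.010,"ax":0,"ay":0,"az":0},{"fingers":0,"dx":0,"dy":0,"dz":0.014,"ax":0,"ay":0,"az":0},{"fingers":0,"dx":0,"dy":0,"dz":0.018,"ax":0,"ay":0,"az":0},{"fingers":0,"dx":0,"dy":0,"dz":0.022,"ax":0,"ay":0,"az":0},{"fingers":0,"dx":0,"dy":0,"dz":0.026,"ax":0,"ay":0,"az":0},{"fingers":0,"dx":0,"dy":0,"dz":0.030,"ax":0,"ay":0,"az":0}]'
```

```text
time_s: 9.65
tool_pos: [0.4859, -0.0315, 0.1837]
eef_rot: [0.108, 0.994, 0.0, -0.001]
ft_force: [-5.2, 0.9, 6.4]
width: 0.0
```

```bash
python3 -m crank '[{"fingers":0,"dx":0,"dy":0,"dz":0.004,"ax":0,"ay":0,"az":0},{"fingers":0,"dx":0,"dy":0,"dz":0.008,"ax":0,"ay":0,"az":0},{"fingers":0,"dx":0,"dy":0,"dz":0.012,"ax":0,"ay":0,"az":0},{"fingers":0,"dx":0,"dy":0,"dz":0.016,"ax":0,"ay":0,"az":0},{"fingers":0,"dx":0,"dy":0,"dz":0.020,"ax":0,"ay":0,"az":0},{"fingers":0,"dx":0,"dy":0,"dz":0.024,"ax":0,"ay":0,"az":0},{"fingers":0,"dx":0,"dy":0,"dz":0.027,"ax":0,"ay":0,"az":0}]'
```

```text
time_s: 10.23
tool_pos: [0.4858, -0.0315, 0.1564]
eef_rot: [0.108, 0.994, 0.0, -0.001]
ft_force: [-4.8, 0.5, 7.0]
width: 0.0001
```

```bash
python3 -m crank '[{"fingers":0,"dx":0,"dy":0,"dz":0.003,"ax":0,"ay":0,"az":0},{"fingers":0,"dx":0,"dy":0,"dz":0.006,"ax":0,"ay":0,"az":0},{"fingers":0,"dx":0,"dy":0,"dz":0.009,"ax":0,"ay":0,"az":0}]'
```

```text
time_s: 10.48
tool_pos: [0.4864, -0.0316, 0.1478]
eef_rot: [0.108, 0.994, 0.0, -0.0]
ft_force: [-4.1, 0.9, 7.6]
width: -0.0003
```

```bash
python3 -m crank '[{"fingers":0,"dx":0,"dy":0,"dz":0.001,"ax":0,"ay":0,"az":0},{"fingers":0,"dx":0,"dy":0,"dz":0.002,"ax":0,"ay":0,"az":0}]'
```

```text
time_s: 10.65
tool_pos: [0.4869, -0.0318, 0.1461]
eef_rot: [0.108, 0.994, 0.0, 0.0]
ft_force: [-3.5, 0.4, 8.6]
width: -0.0003
```

```bash
python3 -m crank '[{"fingers":0,"dx":0,"dy":0,"dz":0.001,"ax":0,"ay":0,"az":0},{"fingers":0,"dx":0,"dy":0,"dz":0.0018,"ax":0,"ay":0,"az":0},{"fingers":0,"dx":0,"dy":0,"dz":0.0018,"ax":0,"ay":0,"az":0},{"fingers":0,"dx":0,"dy":0,"dz":0.0018,"ax":0,"ay":0,"az":0}]'
```

```text
time_s: 10.98
tool_pos: [0.4872, -0.0318, 0.1446]
eef_rot: [0.108, 0.994, 0.0, 0.001]
ft_force: [-2.2, 0.1, 8.0]
width: 0.0001
```

```bash
python3 -m crank '[{"fingers":0,"dx":0,"dy":0,"dz":-0.006,"ax":0,"ay":0,"az":0},{"fingers":0,"dx":0.01,"dy":0,"dz":-0.03,"ax":0,"ay":0,"az":0},{"fingers":0,"dx":0.04,"dy":0,"dz":-0.065,"ax":0,"ay":0,"az":0},{"fingers":0,"dx":0.08,"dy":0,"dz":-0.09,"ax":0,"ay":0,"az":0},{"fingers":0,"dx":0.08,"dy":0,"dz":-0.09,"ax":0,"ay":0,"az":0},{"fingers":0,"dx":0.08,"dy":0,"dz":-0.09,"ax":0,"ay":0,"az":0},{"fingers":0,"dx":0.08,"dy":0,"dz":-0.09,"ax":0,"ay":0,"az":0}]'
python3 - <<'E'
from h import *
np.set_printoptions(precision=4,suppress=True)
c=arm.capture("scene");cv2.imwrite("pics/s4.png",cv2.resize(c["color"][150:290,230:380,::-1],(600,560),interpolation=cv2.INTER_CUBIC))
for t in["lever_end","knob_top","grey_seal_mid","brush_rest_mid","seal_jar_mid","green_seal_mid"]:
  for n in["scene"]:
    for r in arm.look_for(t,n)[:3]: print(t,r["confidence"],r["location"])
v,u=np.mgrid[150:290,280:360];u=u.ravel();v=v.ravel();P=px2w(c,u,v,c["depth"][v,u]).T;C=c["color"][v,u].astype(int)
ex=np.array([.977,-.215]);ey=np.array([.215,.977]);q=P[:,:2]-[.5655,-.075];X=q@ex;Y=q@ey
m=(C.sum(1)<290)&(X<-.03)&(X>-.11)&(abs(Y-.0255)<.014)&(P[:,2]>.11)&(P[:,2]<.22)
A=np.c_[X,Y,P[:,2]][m];print(m.sum());e=A[A[:,0]<-.083];print("end",len(e),e.mean(0),e.min(0),e.max(0))
p=np.polyfit(A[:,0],A[:,2],1);print("slope",p,"angle",.733+np.arctan(p[0]))
E
```

```text
time_s: 11.57
tool_pos: [0.4097, -0.0147, 0.2337]
eef_rot: [0.108, 0.994, 0.0, 0.001]
ft_force: [-0.1, -0.3, 0.0]
width: 0.0001
lever_end 0.7 [0.7819, -0.0241, 0.1215]
lever_end 0.46 [0.4499, 0.1494, 0.1229]
knob_top 0.8 [0.3208, -0.2477, 0.2334]
knob_top 0.58 [0.817, -0.0387, 0.1623]
knob_top 0.54 [0.4732, 0.1261, 0.1728]
grey_seal_mid 0.84 [0.4758, 0.2672, 0.0412]
brush_rest_mid 0.61 [0.5796, 0.3117, 0.0103]
seal_jar_mid 0.89 [0.614, -0.3046, 0.0557]
green_seal_mid 0.67 [0.4919, -0.3233, 0.0399]
green_seal_mid 0.58 [0.5703, -0.0674, 0.193]
131
end 37 [-0.0882  0.0302  0.1431] [-0.0948  0.0224  0.1359] [-0.0832  0.0362  0.1486]
slope [0.2915 0.1679] angle 1.0165987744847425
```

View pics/s4.png

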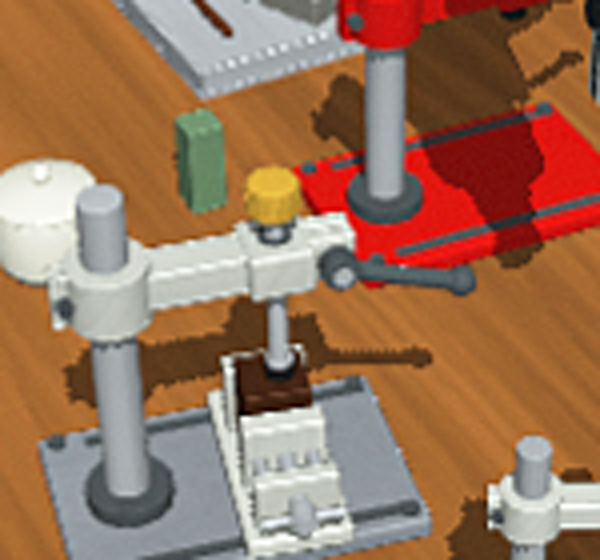

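The lever's ball is now at (460,280), below level, at about 1.0 rad. The foot still rests on the seal at (280,370), the gripper is clear, and the bystanders haven't moved. I'll hand it in.

```bash
python3 -c "
from bench import arm
s=arm.read_state();print(s['time_s'],s['ft_force'],abs(s['joint_velocities']).max());print(arm.finish_job())"
```

```text
11.9167 [-0.28589721  0.02138909 -0.11873829] 0.00768412506011965
the job is handed in; nothing more can be done
None
```

I set the depth stop on the walnut seal, swung the clamp lever tight and handed the job in at about 12 s of the 48 s allowed. The system gives no verdict.

- **Stop rod:** I pushed the knob of the large grey stand's rod down with shut fingers. The push force rose from about 2.4 N to 5.7 N, so the foot pressed the seal with about 3 N, well under 10 N. After I lifted off, the knob stayed at 0.2035 m.
- **Lever:** I pushed its ball down to about 1.05 rad and let go. The last depth fit gave about 1.0 rad, above the 0.75 needed. The last picture shows the foot still on the seal.
- **Clear of everything:** The gripper stands away from the stand, and wrist force is near zero.
- **Bystanders:** In the scene camera the jar, grey seal and brush rest stayed within about 6 mm of their first readings. The green seal was only located by a different camera at the start. Its position matches in plan within 4 mm; the 22 mm difference in height comes from the two cameras seeing different faces of it.

**Unconfirmed or off:**
- I could not read the foot's contact force after locking; that it still presses on the seal rests on the picture.
- In the last scene view the detector reported only the other stands' knobs and levers, so I measured the lever from depth.
- The first move command was refused because its rows did not list every value. Nothing moved, and I resent it in full.

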